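# Strop paddle from barbed hook to caddy pocket

### The arm

A 6-joint arm with a two-finger parallel gripper is mounted at the origin on the work surface. World frame = base frame: x ahead of the robot, y to its left, z up, the work surface at z = 0. Lengths are in m, angles in rad, forces in N, time in s.
With the tool pointing down it reaches from about 0.35 to 0.725 m from the base axis. Payload 6 kg.
Tool frame: the origin (TCP) lies on the mounting face of the last link; the fingertips stand 173 mm ahead of it and the grasp point (between the pads) lies 155 mm ahead of it (bot.tips_ahead is the distance from the TCP to the fingertips, in m); z points along the fingers, y is the line along which they close (so a half turn about z gives the same grasp; the last joint's range is limited). The gripper opens to 85 mm and grips with 20 to 120 N. Pads are 22 mm wide; open, the fingers measure 114 mm over their backs; the gripper's body (76 mm by 85 mm) begins 54 mm behind the grasp point. The pads swing forward as they close: fully open they stand 13 mm farther back than shut.
Start: joints at [-0.888, 0.04, 0.085, 0, -1.615, -0.334], TCP at [0.205, -0.564, 0.405] pointing down, gripper open.
Joint ranges: [-2.56, 2.56], [-1.29, 2.01], [-1.08, 1.49], [-3.29, 1.98], [-2.81, -0.18], [-2.99, 2.99]. Speed limits (rad/s): [2.57, 2.57, 3.01, 3.14, 3.14, 3.14].

### API

Orientations are given as a unit quaternion [x, y, z, w].
In Python, from bench import bot gives the robot as it stands.
- The arm moves only by the shell command python3 -m crank 'ROWS' [FORCE]. ROWS is JSON, a list of rows, each a list of 3 entries, a list of its own where there are three numbers: the shift along the world's x, y, z normalised to -1 to 1, where 1 is 0.1 m, then the turn about the world's z normalised to -1 to 1, where 1 is pi rad, then the opening, from 0 (shut) to 1 (fully open). In form: [[[x, y, z], turn, claw], ...]. A call has 1 to 20 rows; each row is the pose to reach, as a shift and turn from the pose commanded when the call began, turning the shorter way round; what a row does not reach only later rows make up. A row lasts 1/10 s, in which the tool goes at most 50 mm and 8.59 degrees, less where a joint would pass 70% of its speed; a pose out of reach is approached as far as the arm can. A call with a number of a shift or a turn outside -1 to 1 is refused whole. A call with a gripper value outside its range is refused whole. The fingers move at their own pace and stop on an object; FORCE is the grip in N (left out, the last holds). Time passes only in rows, so rows that repeat a pose let the fingers close. It gives the time, the measured TCP pose, the force, the opening and the grip force at its end, in the units of the state.
- bot.read_state(): the state, without advancing time (a new reading comes with each control period).
- bot.snapshot(name): name is "scene" or "top" or "wrist"; returns (picture, depth): 400x640x3 uint8, red, green, blue; 400x640 float32, m along the optical axis (not along the pixel's ray), 0 where there is no reading.
- bot.camera_info(name): a dict with "mtx" (3x3 intrinsics, pixels), "world_from_camera" (4x4, takes a point from camera to world coordinates). Camera axes: x right, y up, looking along -z (the intrinsics and any distortion apply to the point x, -y, -z); pixel columns grow to the right and rows downward; lengths in m; the calibration is good to about 2 mm. The wrist camera is an equidistant fisheye: a pixel r from the principal point sees the ray r / f radians off the axis. A picture is of the moment at which its call begins: read the wrist's pose just before it. camera_info takes no time and is no camera call; for the wrist camera it gives the pose at the moment of the call.
- bot.hand_in(): hands the job in; it is judged then, once.
The state is a dict: "time": time; "joint_positions": joint angles; "qd": joint speeds; "joint_torque": joint torques, N m; "tcp_pos": TCP position; "eef_rot": TCP orientation; "ft_force": force on the tool from outside, world axes, zero at the start; "ft_torque": the same for the moment, N m; "finger_gap": finger opening in m; "grip_force": force on a finger pad.
Only numpy, scipy, OpenCV 4.12 (cv2) and the standard library are available. Lean on these libraries where they do the work, as an engineer would, in place of code of your own. Each camera call takes 0.05 s, during which the arm holds its last target. There are 200 camera calls.

### The job

Take the wooden strop paddle off the barbed steel hook without wrenching it against the hook, and lower it, handle up, into the narrow empty pocket of the tool caddy until it stands on the pocket's floor. Do not drop it, and leave the carving, the mallet and the tin where they are.

Things in the scene. Friction and masses are not known exactly. Their poses are not given: they have to be found in the camera images.
- hook_seat (a point): Fixed barbed steel hook: this point is on the centre line of its level arm, 150 mm above the table. +x is the way the hook points, away from its post; z is up. The round arm, 8 mm thick, runs level from the post (face 77 mm behind) to 25 mm beyond this point, then bends up at 55 degrees for 44 mm to the tip.
- hook_tip (a point): Tip of the same hook, same axes: 50 mm beyond and 36 mm above hook_seat. From it a barb 6 mm thick runs back towards the post and down, ending 14 mm behind and 6 mm below the tip.
- hook_stand: The whole fixed stand of the hook, same axes; origin on the table 80 mm behind and 150 mm below hook_seat. Wooden foot 120 x 120 x 18 mm, from 75 mm behind to 45 mm ahead of the origin; wooden post 30 x 36 mm, its top 170 mm above the table.
- paddle_center (a point): Loose flat wooden strop paddle, 0.12 to 0.22 kg, 200 mm long, hanging handle up on the hook; point half-way along it. z runs towards the handle end, x is normal to the flat faces (within 0.1 rad of the hook's +x at the start), y across. Blade 80 mm wide, 12 mm thick, from the bottom end to 126 mm up. Handle 30 mm wide (y), 20 mm thick (x), from 126 to 200 mm up.
- paddle_eye (a point): Centre of the paddle's hanging hole, 93 mm above its bottom end, axes as paddle_center: a hole 44 mm wide (y), 34 mm high (z), right through, its top edge resting on the hook arm. Upright, it cannot pass the barb; with the handle tilted back over the post by 30 to 40 degrees it passes with 3 to 4 mm to spare.
- paddle: The same paddle as a whole; its origin is the middle of its bottom end, with the same axes.
- pocket (a point): Fixed plywood tool caddy, 108 x 110 mm, 85 mm high, open on top: this point is the floor centre of its narrow empty pocket, 8 mm above the table, z up. The pocket is 28 mm wide (x), 94 mm long (y), 77 mm deep. On its +x side is a wide pocket with three fixed tool handles up to 126 mm above the table, 41 to 65 mm from this point.
- carving: Bystander: a small dark carved animal on four legs, 125 mm long, 90 mm high, on the robot's left; origin under its middle.
- mallet: Bystander: a turned carving mallet lying on the table on the robot's left, 180 mm long, head 64 mm thick; origin on the table under its middle.
- oil_tin: Bystander: a round metal tin, 68 mm across and 85 mm high, on the robot's right; origin under its middle.
Not all that is in view belongs to the job. Of the things that look like the part that bears pocket, the middle-sized one is meant. There is more than one size of the paddle; the job needs the smaller.

How it is judged:
By the outcome, as a careful person would: the job done as asked, in the order asked, and still so for the second after the job is handed in, with the robot touching nothing.
It also fails if it takes over 54 s, if anything falls off the work surface, if the arm or the gripper's body presses on something with over 40 N, if the wrist force passes 120 N, or if a joint passes its speed limit or range.

## Working session

There is one attempt and no reset: what is moved stays moved. The work goes in short steps, Python scripts to look and compute and a shell command to move; the robot and the scene stay as the last step left them, time stands still between calls to the robot, and variables do not carry over. Pictures are saved under pics/ and viewed, at most 13 in all, crops included, and the job is handed in when it is done.

```bash
ls; mkdir -p pics; python3 - <<'E'
from bench import bot
import cv2, numpy as np
print(bot.read_state())
for n in ("scene","top"):
    p,d=bot.snapshot(n); cv2.imwrite(f"pics/{n}0.png",p[:,:,::-1]); np.save(f"pics/{n}0.npy",d)
    i=bot.camera_info(n); print(n,np.round(i["mtx"],1).tolist(),np.round(i["world_from_camera"],3).tolist(), i.keys(), (d>0).mean())
E
```

```text
pics
{'time': 0.0, 'joint_positions': array([-8.88271420e-01,  4.08171579e-02,  8.38068929e-02, -4.76414056e-04,
       -1.61550920e+00, -3.33714294e-01]), 'qd': array([ 0.0008103 , -0.00010905, -0.00046453,  0.00021308,  0.00021962,
        0.00157735]), 'joint_torque': array([ 2.92959330e-04, -3.68209934e+01,  3.47416198e+01,  6.93256482e+00,
       -5.36408188e-03,  1.16261339e-05]), 'tcp_pos': array([ 0.20516695, -0.56380658,  0.40367091]), 'eef_rot': array([-1.73532711e-01,  9.84827700e-01,  8.68502325e-04, -2.11270732e-04]), 'ft_force': array([-0.03683836,  0.03650296, -0.57340025]), 'ft_torque': array([ 0.01118466, -0.00737511, -0.0286703 ]), 'grip_force': 0.0, 'finger_gap': 0.08538798506526991}
scene [[480.4, 0.0, 319.1], [0.0, 480.4, 200.2], [0.0, 0.0, 1.0]] [[0.785, -0.471, 0.402, 1.078], [0.619, 0.581, -0.529, -0.809], [0.016, 0.664, 0.748, 1.295], [0.0, 0.0, 0.0, 1.0]] dict_keys(['mtx', 'world_from_camera']) 0.9947578125
top [[492.7, 0.0, 319.9], [0.0, 492.7, 197.9], [0.0, 0.0, 1.0]] [[-0.009, 0.984, -0.177, 0.187], [-1.0, -0.01, -0.006, 0.005], [-0.008, 0.177, 0.984, 1.817], [0.0, 0.0, 0.0, 1.0]] dict_keys(['mtx', 'world_from_camera']) 0.996046875
```

View pics/scene0.png

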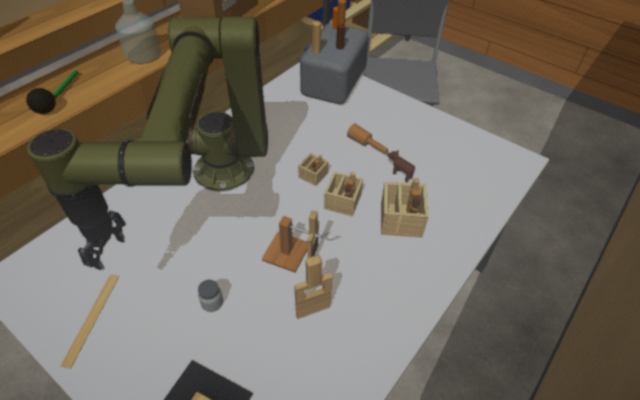

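View pics/top0.png

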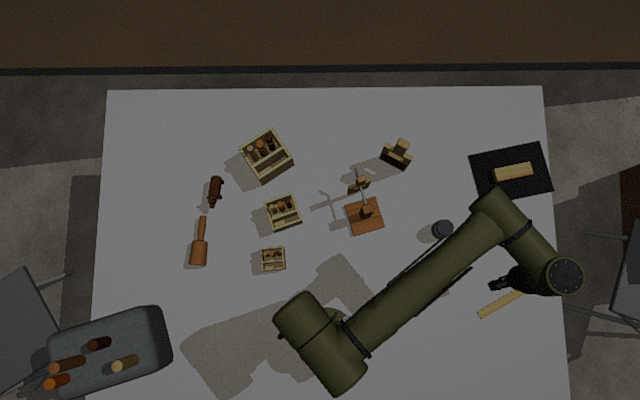

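```bash
cat > h.py <<'E'
import numpy as np, cv2
from bench import bot
def cloud(name,d,info=None):
    i=info or bot.camera_info(name); K=i["mtx"]; T=i["world_from_camera"]
    v,u=np.mgrid[:400,:640]
    c=np.stack([(u-K[0,2])/K[0,0]*d,-(v-K[1,2])/K[1,1]*d,-d,np.ones_like(d)],-1)
    return (c@np.array(T).T)[...,:3]
def rect(P,m):
    return cv2.minAreaRect(P[m][:,:2].astype(np.float32)*1000)
E
python3 - <<'E'
from h import *
for n in ("top","scene"):
    P=cloud(n,np.load(f"pics/{n}0.npy")); im=cv2.imread(f"pics/{n}0.png")
    z=P[...,2]
    W=lambda x0,x1,y0,y1,z0,z1:(P[...,0]>x0)&(P[...,0]<x1)&(P[...,1]>y0)&(P[...,1]<y1)&(z>z0)&(z<z1)
    if n=="top":
        for (u,v) in [(283,212),(266,155),(272,258),(366,217),(358,183),(397,153),(443,230),(150,120)]: print(u,v,np.round(P[v,u],3))
    # label by height>1cm
    m=((z>0.01)&(z<0.3)&(P[...,0]>0.2)&(P[...,0]<0.9)&(abs(P[...,1])<.5)).astype(np.uint8)
    k,l,s,c=cv2.connectedComponentsWithStats(m)
    for j in range(1,k):
        if s[j,4]>60:
            q=l==j; print(n,s[j].tolist(),np.round(np.median(P[q],0),3),"zmax",np.percentile(z[q],98).round(3),np.round(rect(P,q)[0]),np.round(rect(P,q)[1]),round(rect(P,q)[2],1))
im=cv2.imread("pics/top0.png")[120:280,220:430]; a=cv2.resize(im,None,fx=3.8,fy=3.7,interpolation=cv2.INTER_CUBIC)
cv2.imwrite("pics/cropt.png",cv2.convertScaleAbs(a,alpha=1.5))
im=cv2.imread("pics/scene0.png")[140:330,250:450]; cv2.imwrite("pics/crops.png",cv2.convertScaleAbs(cv2.resize(im,None,fx=3,fy=3,interpolation=cv2.INTER_CUBIC),alpha=1.4))
E
```

```text
283 212 [0.461 0.154 0.007]
266 155 [0.675 0.217 0.026]
272 258 [0.291 0.193 0.007]
366 217 [ 0.434 -0.151  0.043]
358 183 [ 0.523 -0.112  0.219]
397 153 [ 0.634 -0.25   0.185]
443 230 [ 0.379 -0.416  0.089]
150 120 [ 0.827  0.671 -0.001]
top [238, 126, 56, 59, 1752] [0.662 0.211 0.097] zmax 0.163 [680. 217.] [180. 159.] 34.7
top [379, 138, 34, 33, 661] [ 0.64  -0.252  0.148] zmax 0.274 [ 660. -259.] [125.  70.] 47.8
top [344, 167, 41, 69, 1351] [ 0.452 -0.132  0.022] zmax 0.245 [ 505. -131.] [250. 125.] 13.4
top [206, 175, 18, 33, 349] [0.537 0.4   0.068] zmax 0.091 [533. 410.] [ 59. 121.] 86.6
top [263, 192, 40, 42, 868] [0.457 0.154 0.08 ] zmax 0.126 [461. 157.] [128. 122.] 18.1
top [188, 215, 20, 51, 599] [0.33  0.45  0.052] zmax 0.067 [358. 460.] [ 69. 182.] 86.8
top [431, 219, 22, 20, 341] [ 0.387 -0.412  0.083] zmax 0.093 [ 390. -419.] [65. 63.] 0.7
top [260, 246, 26, 25, 406] [0.296 0.191 0.061] zmax 0.095 [288. 192.] [84. 92.] 2.6
scene [347, 124, 82, 113, 3225] [0.643 0.236 0.069] zmax 0.16 [524. 345.] [198. 562.] 49.7
scene [298, 153, 31, 32, 656] [0.304 0.179 0.054] zmax 0.094 [290. 190.] [84. 92.] 4.3
scene [324, 172, 40, 44, 1240] [0.465 0.133 0.068] zmax 0.123 [454. 153.] [109. 123.] 18.8
scene [262, 211, 71, 108, 3443] [ 0.544 -0.187  0.1  ] zmax 0.27 [ 521. -169.] [174. 325.] 67.8
scene [198, 280, 26, 32, 634] [ 0.404 -0.429  0.077] zmax 0.09 [ 393. -423.] [63. 64.] 23.0
```

View pics/cropt.png

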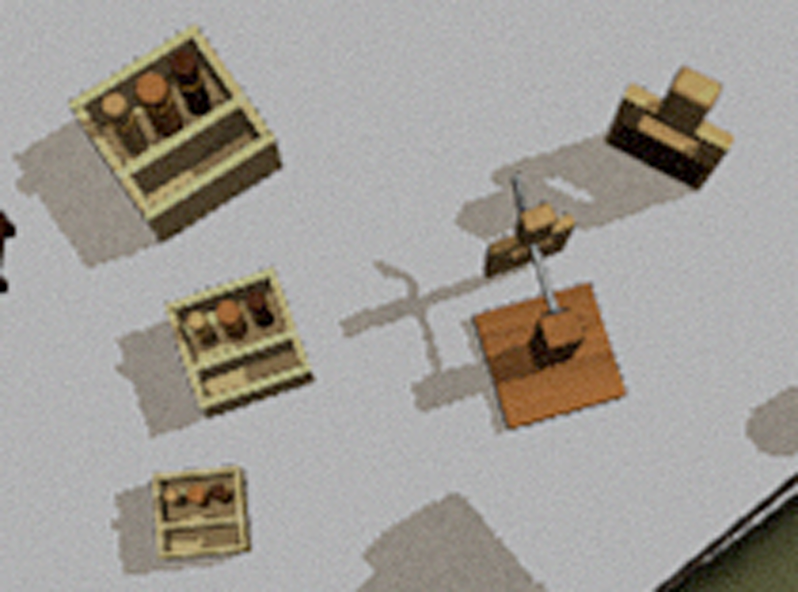

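View pics/crops.png

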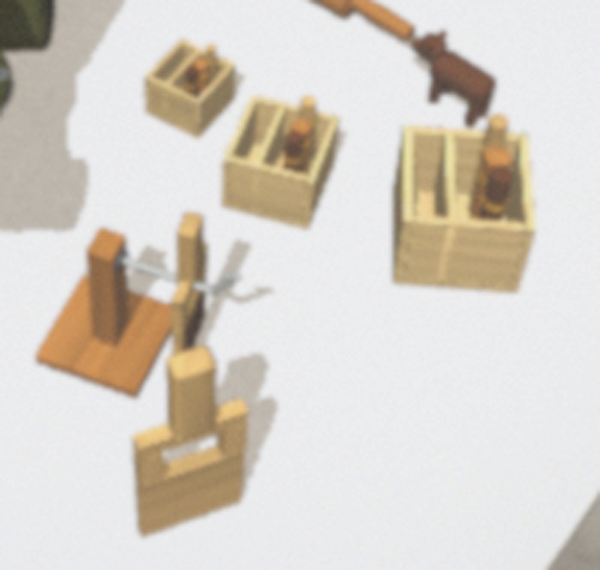

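Caddies in the top view: small (272,258), middle (283,212), large (266,155). The middle one measures about 109 mm and fits. Paddles: one hanging on the hook at (358,183), and a larger free-standing one at (397,153). The hanging one is the smaller. The crops confirm both choices.

```bash
cat > path.py <<'E'
import numpy as np
def seg(a,b,r,m=80):
    t=np.linspace(0,1,m)[:,None]; c=np.array(a)+t*(np.array(b)-np.array(a)); an=np.linspace(0,2*np.pi,40)
    return (c[:,None]+r*np.stack([np.cos(an),np.sin(an)],-1)).reshape(-1,2)
H=np.vstack([seg((-77,0),(25,0),4),seg((25,0),(50,36),4),seg((50,36),(36,30),3)])
def path(th,ns):
    u=np.array([-np.sin(th),np.cos(th)]); n=np.array([np.cos(th),np.sin(th)])
    for k in ns:
        q=H[abs(H@n-k)<6.3]@u
        if len(q)==0: print(k,"free"); continue
        mid=(q.max()+q.min())/2; c=k*n+mid*u
        print(k,"eye x,z",np.round(c,1),"clear",round((34-np.ptp(q))/2,1))
if __name__=="__main__":
    for d in (25,35,45): print("tilt",d); path(np.radians(d),range(-60,80,10))
E
python3 path.py
python3 - <<'E'
from h import *
D={n:cloud(n,np.load(f"pics/{n}0.npy")) for n in("top","scene")}
I={n:cv2.imread(f"pics/{n}0.png") for n in D}
def near(P,c,r,z0,z1): return (np.hypot(P[...,0]-c[0],P[...,1]-c[1])<r)&(P[...,2]>z0)&(P[...,2]<z1)
for n,P in D.items():
    m=near(P,(.45,-.135),.12,.012,.026); hsv=cv2.cvtColor(I[n],cv2.COLOR_BGR2HSV)
    r=rect(P,m); print(n,"foot",m.sum(),r,"z",np.median(P[m][:,2]))
    m=near(P,(.44,-.14),.06,.155,.185); print(" posttop",m.sum(),P[m].mean(0).round(4),rect(P,m))
    m=near(P,(.52,-.115),.06,.225,.26); print(" handle",m.sum(),P[m].mean(0).round(4),rect(P,m),P[m][:,2].max())
    m=near(P,(.46,.155),.1,.075,.095); r=rect(P,m); print(" caddy rim",m.sum(),r)
    m=near(P,(.46,.155),.1,.1,.14); print(" tools",m.sum(),P[m].mean(0).round(3))
    m=near(P,(.46,.155),.1,.003,.03); print(" floor",m.sum(),P[m].mean(0).round(3))
E
```

```text
tilt 25
-60 eye x,z [-66.2  -0. ] clear 9.8
-50 eye x,z [-55.2   0. ] clear 9.9
-40 eye x,z [-44.2   0. ] clear 9.8
-30 eye x,z [-33.1   0.1] clear 9.9
-20 eye x,z [-22.1   0.1] clear 9.8
-10 eye x,z [-11.  -0.] clear 9.7
0 eye x,z [-0.  0.] clear 9.7
10 eye x,z [11.  0.] clear 9.7
20 eye x,z [21.7  0.8] clear 10.8
30 eye x,z [29.8  7. ] clear 8.9
40 eye x,z [34.9 19.7] clear 5.2
50 eye x,z [42.8 26.6] clear 8.1
60 eye x,z [50.5 33.7] clear 10.7
70 eye x,z [58.6 39.9] clear 14.9
tilt 35
-60 eye x,z [-72.4  -1.2] clear 9.3
-50 eye x,z [-61.  -0.] clear 7.8
-40 eye x,z [-48.8  -0. ] clear 7.8
-30 eye x,z [-36.6  -0.1] clear 7.8
-20 eye x,z [-24.5   0.1] clear 8.0
-10 eye x,z [-12.2   0. ] clear 8.0
0 eye x,z [-0.  0.] clear 8.0
10 eye x,z [12.2 -0. ] clear 8.0
20 eye x,z [23.1  1.9] clear 10.4
30 eye x,z [30.8  8.3] clear 10.5
40 eye x,z [34.7 20.1] clear 6.7
50 eye x,z [41.8 27.5] clear 8.6
60 eye x,z [49.4 34.1] clear 11.1
70 eye x,z [56.8 40.9] clear 13.7
tilt 45
-60 eye x,z [-80.1  -4.8] clear 11.8
-50 eye x,z [-69.6  -1.1] clear 7.0
-40 eye x,z [-56.7   0.1] clear 5.3
-30 eye x,z 
[... 894 characters left out ...]
.50957489013672)
 tools 96 [0.473 0.157 0.118]
 floor 706 [0.455 0.151 0.009]
scene foot 887 ((442.98162841796875, -143.747314453125), (122.31736755371094, 124.97635650634766), 16.16225814819336) z 0.01890576562785129
 posttop 148 [ 0.4516 -0.1453  0.1671] ((465.450927734375, -138.70596313476562), (69.30418395996094, 38.47125244140625), 16.002729415893555)
 handle 89 [ 0.537  -0.1225  0.2398] ((535.5372924804688, -120.46769714355469), (19.274492263793945, 31.350603103637695), 17.688749313354492) 0.24929814791924176
 caddy rim 396 ((453.7955017089844, 153.37448120117188), (109.35453796386719, 122.75625610351562), 18.86416244506836)
 tools 117 [0.475 0.158 0.115]
 floor 490 [0.473 0.136 0.011]
```

```bash
for i in 1; do python3 -m crank '[[[0.7,1,1],-0.015,1],[[0.7,1,1],-0.015,1],[[0.7,1,1],-0.015,1],[[0.7,1,1],-0.015,1]]' 20
python3 -m crank '[[[0.7,1,0],0,1],[[0.7,1,0],0,1],[[0.7,1,0],0,1],[[0.7,1,0],0,1]]'
python3 -m crank '[[[0.7,1,0],0,1],[[0.7,1,0],0,1],[[0.7,1,0],0,1],[[0.7,1,0],0,1]]'
python3 -m crank '[[[0.7,1,0],0,1],[[0.7,1,0],0,1],[[0.7,1,0],0,1],[[0.7,1,0],0,1],[[0.7,1,0],0,1]]'; done
python3 - <<'E'
from h import *
i=bot.camera_info("wrist"); p,d=bot.snapshot("wrist"); cv2.imwrite("pics/w1.png",p[:,:,::-1]); np.savez("pics/w1.npz",d=d,K=i["mtx"],T=i["world_from_camera"])
print(np.round(i["mtx"],1).tolist(),np.round(i["world_from_camera"],3).tolist()); s=bot.read_state(); print(s["time"],s["tcp_pos"],s["eef_rot"])
E
```

```text
time: 0.5
tcp_pos: [0.276, -0.4615, 0.5097]
eef_rot: [-0.152, 0.988, -0.003, 0.002]
ft_force: [-1.1, 0.1, -0.3]
finger_gap: 0.0857
grip_force: 0.0
time: 0.9
tcp_pos: [0.3465, -0.362, 0.5042]
eef_rot: [-0.152, 0.988, 0.0, 0.0]
ft_force: [0.7, -0.2, 0.2]
finger_gap: 0.0854
grip_force: 0.0
time: 1.3
tcp_pos: [0.4163, -0.2626, 0.5037]
eef_rot: [-0.152, 0.988, 0.001, -0.001]
ft_force: [-1.0, -0.0, -0.6]
finger_gap: 0.0853
grip_force: 0.0
time: 1.8
tcp_pos: [0.4851, -0.1646, 0.5042]
eef_rot: [-0.15, 0.989, -0.0, -0.001]
ft_force: [0.2, 0.0, 0.1]
finger_gap: 0.0855
grip_force: 0.0
[[309.7, 0.0, 321.4], [0.0, 309.7, 195.9], [0.0, 0.0, 1.0]] [[-0.297, -0.919, -0.26, 0.418], [0.955, -0.286, -0.081, -0.186], [0.0, -0.273, 0.962, 0.474], [0.0, 0.0, 0.0, 1.0]]
1.85 [ 0.48476538 -0.16495011  0.50456684] [-1.49726631e-01  9.88727381e-01 -1.25166515e-04 -2.92388316e-04]
```

View pics/w1.png

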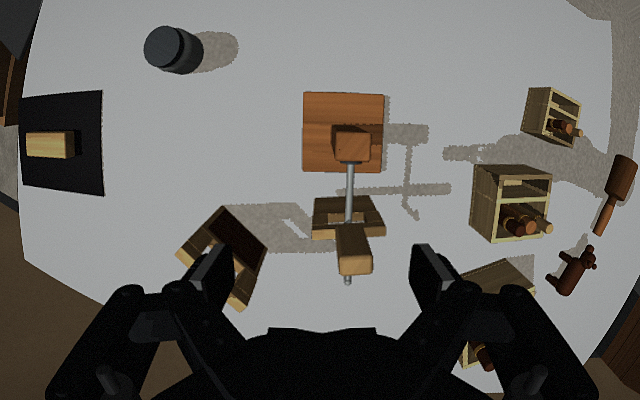

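The wrist view shows the handle top at about (355,262), the post top at (352,140), and the middle caddy at (512,200) with its empty pocket at (512,176).

```bash
cat >> h.py <<'E'
def wcloud(d,K,T):
    v,u=np.mgrid[:400,:640].astype(float); x=(u-K[0,2]); y=(v-K[1,2]); r=np.hypot(x,y); th=r/K[0,0]; s=np.tan(th)/np.maximum(r,1e-9)
    c=np.stack([x*s*d,-y*s*d,-d,np.ones_like(d)],-1); c[th>1.4]=0
    return (c@np.array(T).T)[...,:3]
E
python3 - <<'E'
from h import *
f=np.load("pics/w1.npz"); P=wcloud(f["d"],f["K"],f["T"])
def near(P,c,r,z0,z1): return (np.hypot(P[...,0]-c[0],P[...,1]-c[1])<r)&(P[...,2]>z0)&(P[...,2]<z1)
def s(t,c,r,z0,z1):
    m=near(P,c,r,z0,z1); q=rect(P,m); print(t,m.sum(),"z",np.median(P[m][:,2]).round(4),np.round(q[0],1),np.round(q[1],1),round(q[2],1))
s("table",(.4,0),.05,-.02,.01)
s("foot",(.44,-.142),.11,.013,.024)
s("post",(.455,-.138),.035,.163,.175)
s("handle",(.535,-.119),.03,.235,.25)
s("blade top",(.535,-.119),.06,.16,.178)
s("arm",(.495,-.127),.012,.14,.165)
s("tip",(.585,-.105),.03,.17,.2)
s("rim",(.454,.152),.1,.078,.09)
s("pocketfloor",(.424,.142),.035,.003,.013)
s("tin",(.39,-.42),.06,.07,.1)
for uv in [(355,262),(350,190),(512,176),(352,132),(347,281)]: print(uv,P[uv[1],uv[0]].round(4))
E
```

```text
table 2757 z 0.0005 [ 4.002e+02 -1.000e-01] [99.1 99. ] 4.3
foot 4924 z 0.0185 [ 439.4 -145.7] [119.6 119.9] 16.0
post 1057 z 0.1704 [ 444.4 -144.8] [34.1 35.8] 16.7
handle 780 z 0.2438 [ 530.1 -120.7] [20.3 28.8] 20.5
blade top 679 z 0.1702 [ 528.4 -120.7] [16.4 80.5] 20.6
arm 154 z 0.1536 [ 495.8 -130.1] [23.1  8.9] 19.1
tip 62 z 0.188 [ 576.2 -106.3] [8.2 7.7] 1.7
rim 1654 z 0.0851 [449.1 151.1] [109.4 112.9] 19.2
pocketfloor 103 z 0.0087 [409.5 147.4] [60.  34.2] 54.7
tin 1340 z 0.0853 [ 385.7 -423.3] [59.6 59.3] 53.1
(355, 262) [ 0.527  -0.1223  0.2441]
(350, 190) [ 0.4893 -0.1314  0.1542]
(512, 176) [0.411  0.1058 0.0851]
(352, 132) [ 0.4294 -0.1505  0.1675]
(347, 281) [ 0.577  -0.1076  0.1897]
```

```bash
python3 -m crank '[[[0.45,0.44,0],0.018,1],[[0.45,0.44,0],0.018,1],[[0.45,0.44,-0.2],0.018,1],[[0.45,0.44,-0.5],0.018,1],[[0.45,0.44,-0.5],0.018,1]]'
python3 -m crank '[[[0,0,-0.35],0,1],[[0,0,-0.67],0,0.6],[[0,0,-0.67],0,0.3],[[0,0,-0.67],0,0.1],[[0,0,-0.67],0,0.1],[[0,0,-0.67],0,0.1],[[0,0,-0.67],0,0.1],[[0,0,-0.67],0,0.1],[[0,0,-0.67],0,0.1],[[0,0,-0.67],0,0.1]]' 20
```

```text
time: 2.35
tcp_pos: [0.5297, -0.1206, 0.4503]
eef_rot: [-0.178, 0.984, 0.001, -0.003]
ft_force: [-0.8, -0.1, -1.9]
finger_gap: 0.0854
grip_force: 0.0
time: 3.35
tcp_pos: [0.5302, -0.1202, 0.3908]
eef_rot: [-0.178, 0.984, -0.001, 0.002]
ft_force: [-1.0, -1.5, 6.6]
finger_gap: 0.0294
grip_force: 26.1
```

```bash
python3 -m crank '[[[0,0,0.05],0,0.1],[[0,0,0.1],0,0.1],[[0,0,0.1],0,0.1],[[0,0,0.1],0,0.1]]' 20
python3 -c "
from bench import bot
s=bot.read_state();print(s['tcp_pos'],s['ft_force'],s['ft_torque'],s['grip_force'])"
```

```text
time: 3.75
tcp_pos: [0.5301, -0.1198, 0.3975]
eef_rot: [-0.178, 0.984, 0.0, -0.0]
ft_force: [-0.8, 0.3, -1.2]
finger_gap: 0.0297
grip_force: 25.1
[ 0.53014208 -0.11976828  0.39745481] [-0.80933034  0.33793758 -1.16275702] [ 0.00341423 -0.01001374 -0.01044126] 25.133121013641357
```

```bash
python3 -m crank '[[[-0.2,-0.06,0],-0.025,0.1],[[-0.4,-0.115,0],-0.025,0.1],[[-0.59,-0.17,0],-0.025,0.1],[[-0.59,-0.17,0],-0.025,0.1],[[-0.59,-0.17,0],-0.025,0.1]]' 20
python3 -m crank '[[[-0.05,-0.014,0],0,0.1],[[-0.1,-0.028,0],0,0.1],[[-0.1,-0.028,0],0,0.1]]'
```

```text
time: 4.25
tcp_pos: [0.471, -0.1369, 0.3977]
eef_rot: [-0.139, 0.99, 0.0, 0.0]
ft_force: [0.5, -0.2, -2.8]
finger_gap: 0.0297
grip_force: 25.0
time: 4.55
tcp_pos: [0.4611, -0.1396, 0.3976]
eef_rot: [-0.139, 0.99, 0.0, 0.0]
ft_force: [1.0, 0.1, -1.6]
finger_gap: 0.0291
grip_force: 24.9
```

```bash
python3 -m crank '[[[-0.06,-0.018,0],0,0.1],[[-0.12,-0.035,0],0,0.1],[[-0.12,-0.035,0],0,0.1]]' 20
python3 -m crank '[[[-0.06,-0.018,-0.01],0,0.1],[[-0.12,-0.035,-0.02],0,0.1],[[-0.12,-0.035,-0.02],0,0.1]]'
python3 - <<'E'
from h import *
i=bot.camera_info("wrist"); p,d=bot.snapshot("wrist"); s,ds=bot.snapshot("scene")
cv2.imwrite("pics/w2.png",np.hstack([cv2.resize(p[60:330,200:480],(400,386)),cv2.resize(s[180:300,240:360],(386,386),interpolation=2)])[:,:,::-1])
np.savez("pics/w2.npz",d=d,K=i["mtx"],T=i["world_from_camera"])
E
```

```text
time: 4.85
tcp_pos: [0.4486, -0.1432, 0.3978]
eef_rot: [-0.139, 0.99, 0.0, 0.0]
ft_force: [2.0, 1.8, -1.5]
finger_gap: 0.0293
grip_force: 24.6
time: 5.15
tcp_pos: [0.4364, -0.1468, 0.3957]
eef_rot: [-0.139, 0.99, 0.0, 0.0]
ft_force: [3.2, 1.7, -1.3]
finger_gap: 0.0293
grip_force: 24.4
```

View pics/w2.png

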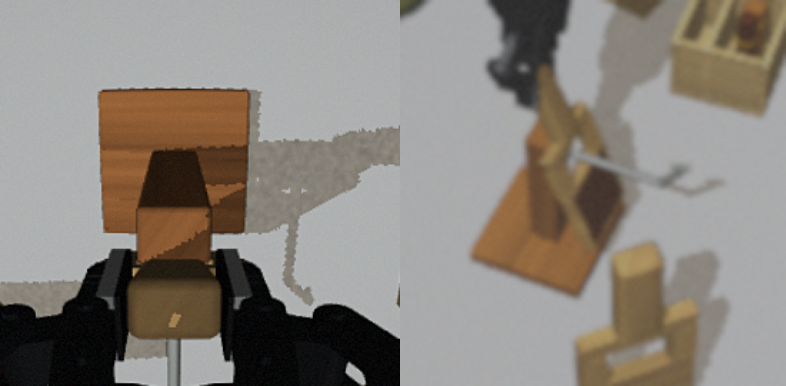

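The paddle is pivoting in the grip against the post top, tilted about 20° back, with the forces low (about 3 N). I'll continue the arc.

```bash
python3 -m crank '[[[-0.06,-0.017,-0.02],0,0.1],[[-0.113,-0.033,-0.043],0,0.1],[[-0.155,-0.045,-0.068],0,0.1],[[-0.198,-0.057,-0.093],0,0.1],[[-0.198,-0.057,-0.093],0,0.1]]' 20
python3 - <<'E'
from h import *
i=bot.camera_info("wrist"); p,d=bot.snapshot("wrist"); s,ds=bot.snapshot("scene")
cv2.imwrite("pics/w3.png",np.hstack([p[60:330,200:480],cv2.resize(s[180:300,240:360],(270,270),interpolation=2)])[:,:,::-1])
np.savez("pics/w3.npz",d=d,K=i["mtx"],T=i["world_from_camera"])
c,sn=np.cos(.279),np.sin(.279)
seat=np.array([.532,-.1195])
def prof(P,t,w,zmin,zmax):
    q=P[...,:2]-seat; X=q[...,0]*c+q[...,1]*sn; Y=-q[...,0]*sn+q[...,1]*c; Z=P[...,2]
    return X*1000,Y*1000,Z*1000
# scene view: blade front face (normal +x) points, |Y| 26..38, behind the hook tip
P=cloud("scene",ds); X,Y,Z=prof(P,0,0,0,0)
m=(Y<-25)&(Y>-39)&(X>-76)&(X<30)&(Z>30)&(Z<180)
a=np.stack([X[m],Z[m]],1).astype(np.float32); print(m.sum()); l=cv2.fitLine(a,cv2.DIST_HUBER,0,.01,.01).ravel(); print("blade line",l,"tilt",np.degrees(np.arctan2(-l[0],l[1])))
for z in range(40,180,10):
    k=m&(abs(Z-z)<5)
    if k.sum(): print(z,X[k].min().round(),np.median(X[k]).round(),X[k].max().round(),k.sum())
P=wcloud(d,i["mtx"],i["world_from_camera"]); X,Y,Z=prof(P,0,0,0,0)
m=(abs(Y)<16)&(X>-170)&(X<-76)&(Z>172)&(Z<255)
for x in range(-160,-75,8):
    k=m&(abs(X-x)<4)
    if k.sum(): print("h",x,Z[k].min().round(),np.median(Z[k]).round(),Z[k].max().round(),k.sum())
E
```

```text
time: 5.75
tcp_pos: [0.4166, -0.1526, 0.3865]
eef_rot: [-0.139, 0.99, -0.0, -0.0]
ft_force: [0.9, 0.5, 2.1]
finger_gap: 0.0296
grip_force: 25.0
179
blade line [  0.5919376  -0.8059838 -31.79502   130.04128  ] tilt -143.70537
80 -5.0 0.0 3.0 6
90 -15.0 -2.0 4.0 19
100 -25.0 -11.0 -3.0 19
110 -32.0 -18.0 -6.0 20
120 -37.0 -26.0 -19.0 16
130 -48.0 -33.0 -21.0 24
140 -53.0 -40.0 -30.0 17
150 -60.0 -47.0 -42.0 17
160 -70.0 -53.0 -47.0 15
170 -75.0 -59.0 -53.0 17
h -136 219.0 240.0 253.0 70
h -128 215.0 236.0 253.0 1268
h -120 215.0 240.0 255.0 1792
h -112 237.0 243.0 253.0 787
h -104 172.0 172.0 172.0 5
h -96 172.0 220.0 221.0 44
```

View pics/w3.png

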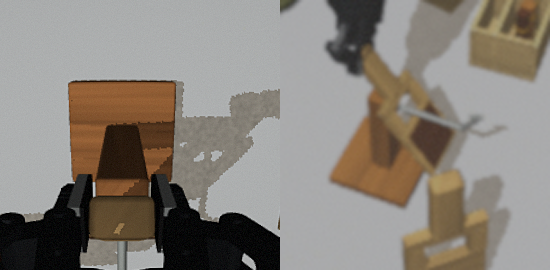

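```bash
python3 -m crank '[[[0,0,0],0,0.1],[[0,0,0],0,0.1],[[0.1,0.028,0],0,0.1],[[0.2,0.057,-0.03],0,0.1],[[0.35,0.1,-0.04],0,0.1],[[0.55,0.159,-0.04],0,0.1],[[0.55,0.159,-0.04],0,0.1],[[0.55,0.159,-0.04],0,0.1]]' 60
cat > tilt.py <<'E'
from h import *
import sys
i=bot.camera_info("wrist"); p,d=bot.snapshot("wrist"); s,ds=bot.snapshot("scene")
np.savez("pics/%s.npz"%sys.argv[1],d=d,K=i["mtx"],T=i["world_from_camera"],ds=ds); cv2.imwrite("pics/%s_s.png"%sys.argv[1],s[:,:,::-1]); cv2.imwrite("pics/%s_w.png"%sys.argv[1],p[:,:,::-1])
c,sn=np.cos(.279),np.sin(.279); seat=np.array([.532,-.1195])
def hk(P):
    q=P[...,:2]-seat; return (q[...,0]*c+q[...,1]*sn)*1000,(-q[...,0]*sn+q[...,1]*c)*1000,P[...,2]*1000
st=bot.read_state(); t=st["tcp_pos"]; g=np.array(hk(t[None])).ravel()-[0,0,155]; print("t",st["time"],"grip pt",g.round(1),"F",st["ft_force"].round(1))
X,Y,Z=hk(cloud("scene",ds))
x0=g[0]
m=(Y<-26)&(Y>-38)&(X>x0+15)&(X<x0+140)&(Z>30)&(Z<g[2]-30)
a=np.stack([X[m],Z[m]],1).astype(np.float32); l=cv2.fitLine(a,cv2.DIST_HUBER,0,.01,.01).ravel(); l[:2]*=np.sign(l[1])
th=np.arctan2(-l[0],l[1]); n=np.array([np.cos(th),np.sin(th)]); u=np.array([-np.sin(th),np.cos(th)])
print("tilt",np.degrees(th).round(1),m.sum(),"face offset from grip along n",((l[2:]-g[[0,2]])@n).round(1))
fr=(a-g[[0,2]])@u; print("bottom end u",np.percentile(fr,[1,3]).round(1)); print("model eye",(g[[0,2]]-98.8*u).round(1))
e=(g[[0,2]]-98.8*u); e=e+n*(((l[2:]-e)@n)-6); print("face-based eye",e.round(1))
# hole centre: dark gap in face: pixels in hole see beyond the face
E
python3 tilt.py w4
```

```text
time: 6.65
tcp_pos: [0.4729, -0.1361, 0.3807]
eef_rot: [-0.14, 0.99, 0.0, -0.002]
ft_force: [-0.3, -0.0, -1.4]
finger_gap: 0.0293
grip_force: 61.1
t 6.75 grip pt [-6.210e+01  2.000e-01  2.266e+02] F [ 0.1  0.5 -1.8]
tilt 35.9 148 face offset from grip along n 10.7
bottom end u [-192.8 -191.1]
model eye [ -4.2 146.6]
face-based eye [ -0.4 149.4]
```

```bash
python3 -m crank '[[[0.144,0.041,0.025],0,0.1],[[0.25,0.072,0.045],0,0.1],[[0.25,0.072,0.045],0,0.1],[[0.29,0.083,0.08],0,0.1],[[0.327,0.094,0.11],0,0.1],[[0.327,0.094,0.11],0,0.1]]' 60
python3 tilt.py w5
python3 -m crank '[[[0.018,0.005,0.06],0,0.1],[[0.036,0.01,0.115],0,0.1],[[0.036,0.01,0.115],0,0.1],[[0.036,0.01,0.115],0,0.1]]'
```

```text
time: 7.35
tcp_pos: [0.5052, -0.127, 0.394]
eef_rot: [-0.139, 0.99, -0.0, 0.0]
ft_force: [-0.1, 0.8, -1.4]
finger_gap: 0.0288
grip_force: 61.2
t 7.45 grip pt [-2.810e+01  2.000e-01  2.385e+02] F [-0.  -0.8 -1.7]
tilt 35.8 175 face offset from grip along n 11.8
bottom end u [-193.3 -189.4]
model eye [ 29.6 158.3]
face-based eye [ 34.3 161.7]
time: 7.85
tcp_pos: [0.5086, -0.126, 0.4051]
eef_rot: [-0.139, 0.99, 0.0, 0.0]
ft_force: [-0.1, -0.5, -1.1]
finger_gap: 0.0293
grip_force: 61.2
```

Free of contact at the critical spot. I'll continue out past the barb.

```bash
python3 -m crank '[[[0.035,0.01,0.037],0,0.1],[[0.07,0.02,0.075],0,0.1],[[0.07,0.02,0.075],0,0.1]]' 60
python3 -m crank '[[[0.07,0.02,0.066],0,0.1],[[0.145,0.041,0.135],0,0.1],[[0.3,0.083,0.26],0,0.1],[[0.5,0.14,0.42],0,0.1],[[0.5,0.14,0.42],0,0.1],[[0.5,0.14,0.42],0,0.1]]'
python3 tilt.py w6
```

```text
time: 8.15
tcp_pos: [0.516, -0.124, 0.4129]
eef_rot: [-0.139, 0.99, -0.0, 0.0]
ft_force: [0.3, -0.0, -1.8]
finger_gap: 0.0286
grip_force: 61.1
time: 8.75
tcp_pos: [0.566, -0.1099, 0.454]
eef_rot: [-0.139, 0.99, 0.0, -0.0]
ft_force: [0.1, -0.2, -2.3]
finger_gap: 0.0293
grip_force: 61.2
t 8.85 grip pt [ 3.470e+01 -2.000e-01  2.987e+02] F [-0.3 -0.  -0.4]
tilt 36.4 160 face offset from grip along n 10.1
bottom end u [-191.5 -189.2]
model eye [ 93.3 219.2]
face-based eye [ 96.6 221.6]
```

```bash
python3 -c "
import cv2,numpy as np
s=cv2.imread('pics/w6_s.png')[100:310,220:430];w=cv2.imread('pics/w6_w.png')[:,80:600]
cv2.imwrite('pics/v6.png',np.hstack([cv2.resize(s,(400,400)),cv2.resize(w,(400,400))]))"
```

```text
(no output)
```

View pics/v6.png

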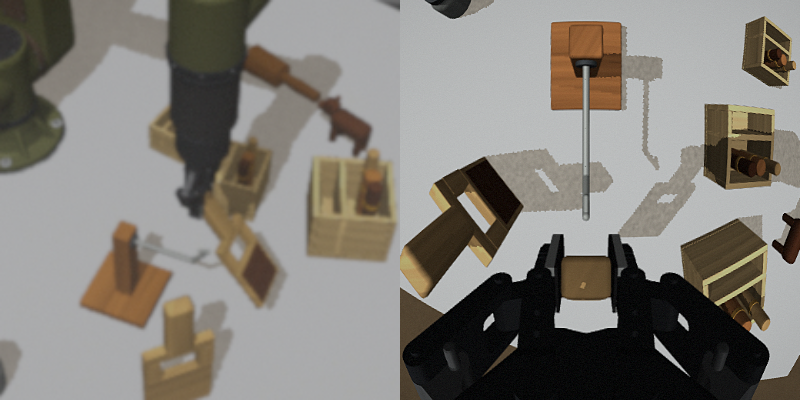

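The paddle is off the hook, tilted 36° in the grip, and nothing else has moved. The pocket is too close to the base to right the paddle there, so I'll right it against the caddy's outer −y wall. First I'll check joint 6.

```bash
python3 -c "
from bench import bot
print(bot.read_state()['joint_positions'].round(2))"
python3 -m crank '[[[-0.05,0.1,0.1],0.04,0.1],[[-0.1,0.2,0.2],0.09,0.1],[[-0.15,0.3,0.2],0.135,0.1],[[-0.2,0.4,0.2],0.18,0.1]]' 60
python3 -c "
from bench import bot
print(bot.read_state()['joint_positions'].round(2))"
```

```text
[ 0.16 -0.01  0.12 -0.   -1.71 -1.45]
time: 9.25
tcp_pos: [0.5448, -0.07, 0.4745]
eef_rot: [-0.413, 0.911, 0.0, 0.0]
ft_force: [-0.3, -0.1, -2.6]
finger_gap: 0.029
grip_force: 61.1
[ 0.24 -0.08  0.1  -0.   -1.74 -0.96]
```

```bash
python3 -m crank '[[[-0.1,0.2,0],0.045,0.1],[[-0.2,0.4,0],0.09,0.1],[[-0.3,0.5,0],0.135,0.1],[[-0.4,0.63,0],0.18,0.1],[[-0.4,0.63,0],0.225,0.1],[[-0.4,0.63,0],0.27,0.1],[[-0.4,0.63,0],0.315,0.1],[[-0.4,0.63,0],0.337,0.1],[[-0.4,0.63,0],0.337,0.1],[[-0.4,0.63,0],0.337,0.1]]' 60
python3 - <<'E'
from h import *
i=bot.camera_info("wrist"); st=bot.read_state(); p,d=bot.snapshot("wrist"); cv2.imwrite("pics/w7.png",p[:,:,::-1])
P=wcloud(d,i["mtx"],i["world_from_camera"]); print(st["tcp_pos"],st["time"])
pt,dt=bot.snapshot("top"); Q=cloud("top",dt); R=cloud("scene",bot.snapshot("scene")[1])
for n,A in (("w",P),("t",Q),("s",R)):
    m=(np.hypot(A[...,0]-.452,A[...,1]-.152)<.085)&(A[...,2]>.079)&(A[...,2]<.091); r=rect(A,m); print(n,m.sum(),np.round(r[0],1),np.round(r[1],1),round(r[2],1))
E
```

```text
time: 10.25
tcp_pos: [0.5052, -0.0073, 0.4743]
eef_rot: [0.814, -0.581, 0.0, -0.0]
ft_force: [-0.5, -0.2, -0.8]
finger_gap: 0.0292
grip_force: 61.1
[ 0.50523746 -0.00728644  0.47428406] 10.25
w 652 [449.3 150.1] [107.7 110.7] 18.8
t 89 [465.2 122.1] [109.4  47. ] 18.3
s 248 [453.9 151.8] [108.8 115.7] 19.5
```

View pics/w7.png

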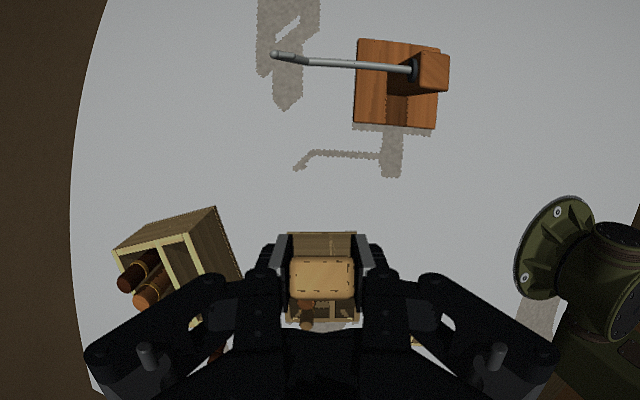

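```bash
python3 -m crank '[[[0.08,-0.24,0],0,0.1],[[0.08,-0.24,-0.4],0,0.1],[[0.08,-0.24,-0.8],0,0.1],[[0.08,-0.24,-1],0,0.1],[[0.08,-0.24,-1],0,0.1],[[0.08,-0.24,-1],0,0.1]]' 60
python3 -m crank '[[[-0.03,0.1,0],0,0.1],[[-0.06,0.18,0],0,0.1],[[-0.06,0.18,0],0,0.1],[[-0.06,0.18,0],0,0.1]]' 20
python3 -c "
from bench import bot;import cv2
s,_=bot.snapshot('scene');cv2.imwrite('pics/v8.png',cv2.resize(s[120:280,270:430],(480,480),interpolation=2)[:,:,::-1])"
```

```text
time: 11.0
tcp_pos: [0.5137, -0.0312, 0.3755]
eef_rot: [0.814, -0.58, 0.001, 0.0]
ft_force: [-0.6, -0.7, -0.3]
finger_gap: 0.0288
grip_force: 61.1
time: 11.4
tcp_pos: [0.5076, -0.0127, 0.3753]
eef_rot: [0.815, -0.58, 0.001, -0.001]
ft_force: [-0.5, -0.8, -1.7]
finger_gap: 0.0291
grip_force: 61.2
```

View pics/v8.png

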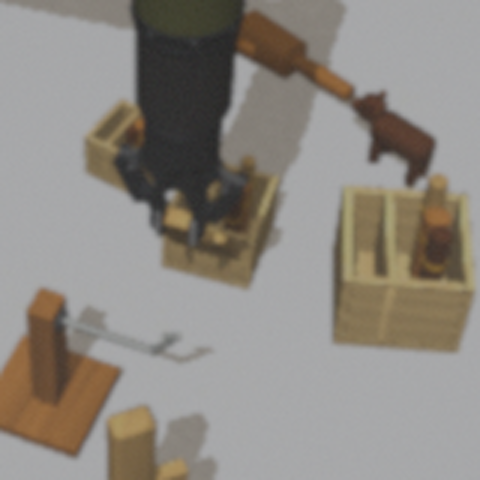

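```bash
python3 -m crank '[[[-0.033,0.095,0.01],0,0.1],[[-0.065,0.19,0.02],0,0.1],[[-0.065,0.19,0.02],0,0.1]]' 20
python3 - <<'E'
from h import *
p,d=bot.snapshot('scene'); P=cloud("scene",d); np.save("pics/s9.npy",d)
t=bot.read_state()["tcp_pos"]; a=np.radians(109); g=t-[0,0,.155]
q=(P-g)*1000; F=q[...,0]*np.cos(a)+q[...,1]*np.sin(a); L=-q[...,0]*np.sin(a)+q[...,1]*np.cos(a); Z=P[...,2]*1000
for s0,s1 in ((-38,-25),(-15,15),(25,38)):
    m=(L>s0)&(L<s1)&(F>-40)&(F<130)&(Z>20)&(Z<240); print(s0,m.sum())
    for z in range(30,240,15):
        k=m&(abs(Z-z)<7)
        if k.sum()>2: print(" ",z,np.percentile(F[k],[5,50,95]).round(),k.sum())
E
```

```text
time: 11.75
tcp_pos: [0.5008, 0.0066, 0.3769]
eef_rot: [0.815, -0.58, 0.0, -0.0]
ft_force: [0.6, -2.9, 0.3]
finger_gap: 0.0289
grip_force: 61.2
-38 126
  30 [ 99. 101. 103.] 9
  60 [83. 85. 87.] 4
  75 [ 76. 119. 127.] 11
  90 [ 68. 109. 126.] 18
  105 [ 60. 118. 123.] 17
  120 [ 50. 120. 126.] 14
  135 [44. 46. 48.] 5
  150 [35. 37. 41.] 5
  165 [31. 36. 45.] 16
  225 [-6. -4.  1.] 8
-15 200
  30 [ 99. 101. 105.] 18
  45 [ 96.  99. 100.] 4
  60 [83. 85. 90.] 8
  75 [75. 78. 78.] 10
  90 [66. 70. 72.] 10
  105 [58. 60. 64.] 8
  120 [54. 57. 62.] 25
  165 [23. 26. 28.] 8
  180 [13. 18. 20.] 7
  195 [ 7. 10. 12.] 7
  210 [-10.   1.   5.] 16
  225 [-8. -2. 11.] 46
25 44
  30 [ 98. 101. 103.] 10
  60 [82. 86. 89.] 4
  90 [71. 71. 71.] 3
  105 [60. 62. 65.] 6
  120 [52. 53. 58.] 4
  135 [43. 46. 47.] 5
  150 [37. 38. 40.] 4
```

```bash
python3 -m crank '[[[-0.05,0.142,0.08],0,0.1],[[-0.098,0.284,0.14],0,0.1],[[-0.15,0.435,0.2],0,0.1],[[-0.202,0.587,0.24],0,0.1],[[-0.202,0.587,0.24],0,0.1]]' 20
python3 -m crank '[[[-0.036,0.104,0.02],0,0.1],[[-0.072,0.208,0.04],0,0.1],[[-0.105,0.3,0.04],0,0.1],[[-0.105,0.3,0.04],0,0.1]]'
cat > up.py <<'E'
from h import *
import sys
yaw=float(sys.argv[1])
p,d=bot.snapshot('scene'); P=cloud("scene",d)
st=bot.read_state(); t=st["tcp_pos"]; a=np.radians(yaw); g=t-[0,0,.155]; print(st["time"],t.round(4),st["ft_force"].round(1))
q=(P-g)*1000; F=q[...,0]*np.cos(a)+q[...,1]*np.sin(a); L=-q[...,0]*np.sin(a)+q[...,1]*np.cos(a); Z=P[...,2]*1000
for s0,s1 in ((-38,-25),(-15,15),(25,38)):
    m=(L>s0)&(L<s1)&(F>-45)&(F<60)&(Z>20)&(Z<260); print(s0,m.sum())
    for z in range(30,260,15):
        k=m&(abs(Z-z)<7)
        if k.sum()>2: print(" ",z,np.percentile(F[k],[5,50,95]).round(),k.sum())
E
python3 up.py 109
```

```text
time: 12.3
tcp_pos: [0.4805, 0.0657, 0.4003]
eef_rot: [0.815, -0.579, -0.001, -0.0]
ft_force: [0.3, -1.8, -1.0]
finger_gap: 0.029
grip_force: 60.2
time: 12.7
tcp_pos: [0.4701, 0.0954, 0.4044]
eef_rot: [0.815, -0.58, -0.0, 0.0]
ft_force: [-0.3, -2.3, -1.3]
finger_gap: 0.0289
grip_force: 60.1
12.75 [0.4702 0.0951 0.4044] [ 0.4 -1.4 -0.9]
-38 160
  30 [ 6.  9. 11.] 8
  45 [ 4.  9. 57.] 8
  60 [-8. 24. 58.] 12
  75 [-7. -4. 26.] 12
  90 [-6. -2. 58.] 17
  105 [-5. -3. 57.] 13
  120 [-7. -4. -1.] 11
  135 [-7. -5. -1.] 10
  150 [-6. -3. -2.] 9
  165 [-8. -5. -1.] 14
  180 [-8. -1.  7.] 15
  240 [-7. -4. -2.] 6
  255 [-7. -3.  7.] 9
-15 382
  30 [3. 7. 9.] 18
  45 [2. 4. 9.] 9
  60 [-8. -5. -3.] 13
  75 [-8. -6. -0.] 23
  90 [-7. -4. 59.] 32
  105 [-7. -5. -0.] 22
  120 [-8. -5. -1.] 26
  135 [-7. -2.  7.] 34
  165 [-3. -2.  1.] 8
  180 [-10.  -6.   1.] 21
  195 [-12.  -8.  -3.] 18
  210 [-12.  -8.  -4.] 28
  225 [-11.  -7.  -3.] 28
  240 [-10.  -6.  -2.] 29
  255 [-10.  -2.   9.] 45
25 117
  30 [ 2.  9. 12.] 10
  60 [-6. -5. -3.] 7
  75 [-7. -6. -3.] 9
  90 [-8. -7. -3.] 9
  105 [-8. -5. -3.] 10
  120 [-7. -3.  1.] 10
  135 [-9. -5. -0.] 9
  150 [-6. -3. -1.] 11
  165 [-5. -4. -0.] 11
  180 [-6. -2.  5.] 18
```

```bash
python3 -m crank '[[[0.1,-0.3,0],0,0.1],[[0.1,-0.3,0.4],-0.04,0.1],[[0.1,-0.3,0.85],-0.085,0.1],[[0.1,-0.3,0.95],-0.13,0.1],[[0.1,-0.3,0.95],-0.175,0.1],[[0.1,-0.3,0.95],-0.22,0.1],[[0.1,-0.3,0.95],-0.265,0.1],[[0.1,-0.3,0.95],-0.31,0.1],[[0.1,-0.3,0.95],-0.355,0.1],[[0.1,-0.3,0.95],-0.4,0.1],[[0.1,-0.3,0.95],-0.445,0.1],[[0.1,-0.3,0.95],-0.5,0.1],[[0.1,-0.3,0.95],-0.5,0.1]]' 60
python3 -m crank '[[[-0.3,0.4,0],0,0.1],[[-0.59,0.755,0],0,0.1],[[-0.59,0.755,-0.1],0,0.1],[[-0.59,0.755,-0.2],0,0.1],[[-0.59,0.755,-0.2],0,0.1]]'
cat > fit.py <<'E'
from h import *
i=bot.camera_info("wrist"); st=bot.read_state(); t=st["tcp_pos"]; p,d=bot.snapshot("wrist"); cv2.imwrite("pics/w10.png",p[:,:,::-1])
e=st["eef_rot"]; print("yaw",(2*np.degrees(np.arctan2(e[1],e[0]))-90-90)%180, st["time"],t.round(4),st["ft_force"].round(1))
s,ds=bot.snapshot("scene"); cv2.imwrite("pics/s10.png",s[:,:,::-1]); tp,dt=bot.snapshot("top")
a=np.radians(19.2); 
for n,P in (("w",wcloud(d,i["mtx"],i["world_from_camera"])),("s",cloud("scene",ds)),("t",cloud("top",dt))):
    q=(P-t)*1000; X=q[...,0]*np.cos(a)+q[...,1]*np.sin(a); Y=-q[...,0]*np.sin(a)+q[...,1]*np.cos(a); Z=P[...,2]*1000
    m=(abs(X-32)<75)&(abs(Y)<75)&(Z>80)&(Z<90)
    if m.sum()>30:
        print(n,"rim n",m.sum(),"X",np.percentile(X[m],[1,99]).round(1),"Y",np.percentile(Y[m],[1,99]).round(1))
        # wall rim strips along X in the middle |Y|<35
        h,b=np.histogram(X[m&(abs(Y)<35)],np.arange(-30,100,2)); print("  hist",[(int(b[k]),int(h[k])) for k in range(len(h)) if h[k]>2])
    if n=="s":
        for z in range(125,260,15):
            k=(abs(Z-z)<7)&(abs(X)<25)&(abs(Y)<45)
            if k.sum()>3: print("  pad",z,"X",np.percentile(X[k],[5,50,95]).round(1),"Y",np.percentile(Y[k],[2,98]).round(1),k.sum())
E
python3 fit.py
```

```text
time: 14.05
tcp_pos: [0.4805, 0.0648, 0.4991]
eef_rot: [-0.165, 0.986, 0.001, 0.0]
ft_force: [0.4, -0.1, -1.5]
finger_gap: 0.0287
grip_force: 60.4
time: 14.55
tcp_pos: [0.4216, 0.1401, 0.4775]
eef_rot: [-0.167, 0.986, -0.0, -0.001]
ft_force: [0.2, -0.7, -1.3]
finger_gap: 0.0294
grip_force: 60.9
yaw 19.1741648074713 14.55 [0.4216 0.1401 0.4775] [ 0.2 -0.7 -1.3]
w rim n 1168 X [-24.4  80.8] Y [-53.   56.2]
  hist [(-26, 56), (-24, 97), (-22, 86), (-20, 120), (-18, 67), (-16, 3)]
s rim n 260 X [-18.4  88.4] Y [-54.9  58.5]
  hist [(-20, 4), (-18, 6), (-16, 3), (-14, 6), (-12, 4), (16, 6), (18, 8), (20, 8), (22, 8), (24, 6), (56, 3), (62, 3), (64, 4), (80, 5), (82, 11), (84, 8), (86, 7), (88, 4)]
  pad 140 X [-0.5  7.8  9.4] Y [-41.3  28.8] 24
  pad 155 X [-2.   8.   9.8] Y [-43.   26.9] 24
  pad 170 X [-0.2  8.6  9.7] Y [-43.3  35.4] 28
  pad 185 X [-1.8  8.9  9.9] Y [-40.5  33.8] 28
  pad 200 X [ 0.8  8.3 10.2] Y [-40.5  31.2] 40
  pad 215 X [-0.3  6.3  9.2] Y [-43.9  41.1] 36
  pad 230 X [-0.4  6.1 10. ] Y [-43.2  37.7] 23
  pad 245 X [-1.9  8.4  9.5] Y [-42.   35.2] 21
t rim n 119 X [-19.1  84.1] Y [-54.2  55.1]
  hist [(-20, 7), (-18, 9), (-16, 7), (-14, 8), (-12, 5)]
```

```bash
python3 -c "
import cv2,numpy as np
s=cv2.imread('pics/s10.png')[100:250,270:420];w=cv2.imread('pics/w10.png')[:,120:520]
cv2.imwrite('pics/v10.png',np.hstack([cv2.resize(s,(400,400)),w]))"
```

```text
(no output)
```

View pics/v10.png

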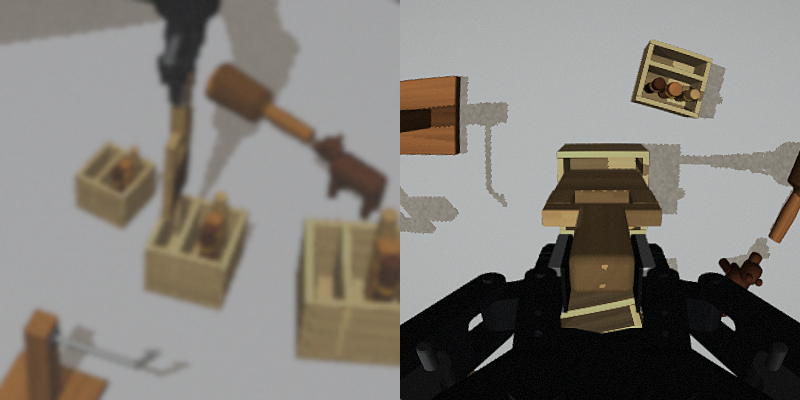

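```bash
python3 -m crank '[[[0,0.026,0],0,0.1],[[0,0.026,-0.2],0,0.1],[[0,0.026,-0.4],0,0.1],[[0,0.026,-0.5],0,0.1],[[0,0.026,-0.6],0,0.1],[[0,0.026,-0.6],0,0.1]]' 60
python3 -m crank '[[[0,0,-0.1],0,0.1],[[0,0,-0.2],0,0.1],[[0,0,-0.3],0,0.1],[[0,0,-0.4],0,0.1],[[0,0,-0.4],0,0.1]]'
```

```text
time: 15.3
tcp_pos: [0.4214, 0.1427, 0.4184]
eef_rot: [-0.166, 0.986, -0.0, -0.001]
ft_force: [-0.2, -0.3, -1.7]
finger_gap: 0.0292
grip_force: 60.9
time: 15.8
tcp_pos: [0.4211, 0.1427, 0.3774]
eef_rot: [-0.166, 0.986, -0.0, -0.001]
ft_force: [-0.2, 0.0, -2.3]
finger_gap: 0.0292
grip_force: 60.9
```

```bash
python3 -m crank '[[[0,0,-0.08],0,0.1],[[0,0,-0.15],0,0.1],[[0,0,-0.17],0,0.1],[[0,0,-0.17],0,0.1]]' 60
python3 -m crank '[[[0,0,-0.02],0,0.1],[[0,0,-0.03],0,0.1],[[0,0,-0.03],0,0.1]]'
python3 -m crank '[[[0,0,-0.02],0,0.1],[[0,0,-0.03],0,0.1],[[0,0,-0.03],0,0.1]]'
```

```text
time: 16.2
tcp_pos: [0.4213, 0.1427, 0.362]
eef_rot: [-0.166, 0.986, -0.0, -0.0]
ft_force: [0.2, 0.6, -0.8]
finger_gap: 0.0291
grip_force: 60.9
time: 16.5
tcp_pos: [0.4214, 0.1428, 0.3593]
eef_rot: [-0.166, 0.986, 0.0, -0.0]
ft_force: [0.2, -0.4, -1.5]
finger_gap: 0.0289
grip_force: 60.9
time: 16.8
tcp_pos: [0.4214, 0.1428, 0.3564]
eef_rot: [-0.166, 0.986, 0.0, 0.0]
ft_force: [-0.7, 0.2, -0.2]
finger_gap: 0.0291
grip_force: 61.1
```

```bash
python3 -m crank '[[[0,0,-0.015],0,0.1],[[0,0,-0.015],0,0.1],[[0,0,-0.015],0,0.1]]' 60
python3 -m crank '[[[0,0,-0.015],0,0.1],[[0,0,-0.015],0,0.1],[[0,0,-0.015],0,0.1]]'
```

```text
time: 17.1
tcp_pos: [0.4215, 0.1427, 0.3564]
eef_rot: [-0.166, 0.986, 0.0, 0.001]
ft_force: [-2.4, 0.8, 5.1]
finger_gap: 0.0288
grip_force: 61.8
time: 17.4
tcp_pos: [0.4215, 0.1427, 0.3564]
eef_rot: [-0.166, 0.986, 0.001, 0.002]
ft_force: [-3.5, 1.7, 10.0]
finger_gap: 0.0292
grip_force: 62.6
```

```bash
python3 -m crank '[[[0,0,0.025],0,0.1],[[0,0,0.025],0,0.1],[[0,0,0.025],0,0.45],[[0,0,0.025],0,0.6],[[0,0,0.025],0,0.8],[[0,0,0.025],0,0.9],[[0,0,0.025],0,0.9],[[0,0,0.025],0,0.9]]' 20
python3 -m crank '[[[0,0,0.1],0,0.9],[[0,0,0.3],0,0.9],[[0,0,0.6],0,0.9],[[0,0,1],0,0.9],[[0,0,1],0,0.9]]'
python3 -m crank '[[[-0.1,-0.4,0.5],0,0.9],[[-0.1,-0.8,0.5],0,0.9],[[-0.1,-1,0.5],0,0.9],[[-0.1,-1,0.5],0,0.9],[[-0.1,-1,0.5],0,0.9]]'
python3 - <<'E'
from h import *
s,ds=bot.snapshot("scene"); t,dt=bot.snapshot("top"); w,_=bot.snapshot("wrist")
cv2.imwrite("pics/v11.png",np.hstack([cv2.resize(s[90:300,220:430],(400,400)),cv2.resize(t[100:300,180:380],(400,400))])[:,:,::-1])
for n,P in(("s",cloud("scene",ds)),("t",cloud("top",dt))):
    m=(np.hypot(P[...,0]-.42,P[...,1]-.142)<.04)&(P[...,2]>.19)&(P[...,2]<.24)
    if m.sum()>5: print(n,m.sum(),P[m].mean(0).round(3),np.percentile(P[m][:,2],95))
E
```

```text
time: 18.2
tcp_pos: [0.4214, 0.1427, 0.3558]
eef_rot: [-0.166, 0.986, 0.0, -0.0]
ft_force: [-0.0, 0.6, 0.2]
finger_gap: 0.077
grip_force: 0.0
time: 18.7
tcp_pos: [0.4215, 0.1421, 0.4626]
eef_rot: [-0.165, 0.986, 0.001, 0.005]
ft_force: [0.6, 0.4, -1.3]
finger_gap: 0.0767
grip_force: 0.0
time: 19.2
tcp_pos: [0.4113, 0.0425, 0.5063]
eef_rot: [-0.165, 0.986, 0.0, 0.0]
ft_force: [-0.3, -0.2, -0.0]
finger_gap: 0.0769
grip_force: 0.0
s 65 [0.428 0.141 0.204] 0.21176493487239362
```

View pics/v11.png

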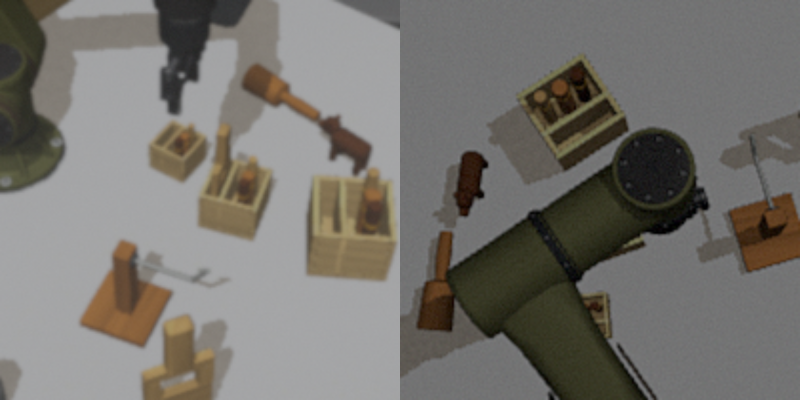

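The paddle stands upright in the pocket. Its top is at about 0.21 m, where 0.208 m is expected, so it is on the floor. The robot is clear of everything and the bystanders have not moved.

```bash
python3 -c "
from bench import bot
print(bot.hand_in())"
```

```text
the job is handed in; nothing more can be done
None
```

The smaller paddle is off the hook and standing handle up on the floor of the middle caddy's narrow pocket; the job was handed in at about 19 s, with the carving, mallet and tin left where they were.

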